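# Turn a sample cup over and hold the coating gauge on its test ring

## Task

Check the coating under the aluminium sample cup that stands mouth-up: turn it over and stand it mouth-down on the bench, then draw the pen-type coating gauge from its stand and hold it upright with the tip of its sprung nose inside the ring etched on the upturned base, pressed lightly so that the nose is about half-way in and not against its stop. Finish while still holding the gauge there, with only the gauge's nose on the cup. Leave the other cup, which already stands mouth-down, and the other things on the bench where they are.

Things in the scene. Friction and masses are not known exactly. Their poses are not given: they have to be found in the camera images.
- cup: The cup to check: plain aluminium, round, straight-walled, 56 mm outside diameter, 60 mm tall, wall 2.5, base 4 mm thick, 0.11 kg. Starts standing mouth-up at a varying place. Origin: centre of the underside of its base; z along its axis towards the mouth (up at the start; down once turned over, the origin then 60 mm above the bench). Can be gripped across its diameter.
- cup_spot (a point): Centre of the dark ring (17 mm across) etched on the flat underside of the cup's base, 11 mm off the cup's axis along the cup's x axis.
- cup_done: A second cup of the same kind, already checked, that stands mouth-down near the right; to be left alone. Same origin and axes as the first cup (z points down).
- gauge_stand: Fixed bench stand of the gauge: black foot 82 x 74 x 10 mm with a grey block 46 x 46 mm on it, top at 48 mm, with an upright round socket (18 mm) in its middle. Origin under the centre of the foot, z up, x and y along its sides.
- gauge: Pen-type gauge, 131 mm long, 0.13 kg, upright in its stand, nose down: rectangular black body 26 mm (x) by 20 mm (y), from 36 to 131 mm above the tip, on a round 16 mm neck that sits in the socket (body's end rests on the stand's top); a 9 mm steel nose sticks out 10 mm. Origin: tip of the relaxed nose; z up the pen. A straight 40 mm lift frees it. Display on its -x side.
- gauge_grip (a point): A point on the gauge's axis 100 mm above the tip of the relaxed nose, a good place to grip across the 20 mm width (along y).
- gauge_tip (a point): Centre of the flat tip of the nose; it moves with the nose.
- gauge_nose (a joint): Travel of the sprung nose into the gauge, in m: 0 relaxed, 0.007 against the stop. The spring pushes with about 1 N at the start of the travel and 0.7 N more for each mm, 3.5 N half-way.
- petri_4: Closed petri dish, 91 mm wide, 15 mm high, a bystander. Origin under its centre.
- tape_roll_1: Roll of tape lying flat, 73 mm wide, 19 mm high, a bystander. Origin under its centre.
- stopper_1: Dark rubber stopper, 26 mm wide, 22 mm high, a bystander. Origin under its centre.
- funnel_cover_1: Round steel funnel cover with a small knob, 147 mm wide, 35 mm high, a bystander at the right. Origin under its centre.
Not all that is in view belongs to the job. Leave any green look-alike of the gauge_stand alone.

How it is judged:
By the outcome, as a careful person would: the job done as asked, in the order asked, and still so for the second after the job is handed in, while the arm keeps its last pose, push and grip.
It also fails if it takes over 67 s, if anything falls off the work surface, if the arm or the gripper's body presses on something with over 40 N, if the wrist force passes 120 N, or if a joint passes its speed limit or range.

## Robot

A 6-joint arm with a two-finger parallel gripper is mounted at the origin on a cart in front of the work surface, level with it; the furniture and walls round the work are solid. World frame = base frame: x ahead of the robot, y to its left, z up, the work surface at z = 0. Lengths are in m, angles in rad, forces in N, time in s.
With the tool pointing down it reaches from about 0.35 to 1 m from the base axis. Payload 7.1 kg.
Tool frame: the origin (TCP) lies between the finger pads; the fingertips stand 22 mm ahead of it and the grasp point (between the pads) lies 3 mm ahead of it; z points along the fingers, y is the line along which they close (so a half turn about z gives the same grasp; the last joint's range is limited). The gripper opens to 85 mm and grips with 20 to 120 N. Pads are 22 mm wide; open, the fingers measure 114 mm over their backs; the gripper's body (76 mm by 85 mm) begins 54 mm behind the grasp point. The pads swing forward as they close: fully open they stand 13 mm farther back than shut.
Start: joints at [1.219, 0.423, 1.63, -0, 1.089, -0.019], TCP at [0.204, 0.591, 0.253] pointing down, gripper open.
Joint ranges: [-3, 3], [-0.9, 2.11], [0.09, 2.58], [-1.31, 4.45], [0.11, 2.69], [-2.54, 2.54]. Speed limits (rad/s): [2.39, 2.39, 3.01, 3.14, 3.14, 3.14].

## Interface

Orientations are given as a rotation vector (axis times angle).
In Python, from rig import manip gives the robot as it stands. The module is installed in compiled form; this text tells all that it offers. Calls block until the motion is done:
- manip.move_to(position, orientation): joint-space move of the TCP to a pose.
- manip.servo_line(position, orientation=None, rate=0.15): straight line of the TCP; orientation=None keeps the orientation; rate is the mean speed in m/s.
- manip.set_joints(angles): joint-space move.
- manip.command_gripper(opening, f_grip=None): finger opening in m; f_grip is the grip in N (None keeps the last); returns when the fingers have stopped.
- manip.hold(seconds).
- manip.solve_ik(position, orientation): joint angles nearest the present ones, or None.
- manip.camera(name): name is "side" or "top" or "wrist"; returns a dict with "image" (420x560x3 uint8, red, green, blue), "fx", "fy", "cx", "cy" (pixels), "cam_to_world" (4x4, takes a point from camera to world coordinates); the wrist camera has in their place "mount" (4x4, takes a point from camera to tool coordinates, whose origin is the TCP and whose axes are the flange's). Camera axes: x right, y down, z forward; pixel columns grow to the right and rows downward; lengths in m; the calibration is good to about 2 mm. A picture is of the moment at which its call begins: read the wrist's pose just before it. There is no depth.
A pose or a line that the arm cannot do raises manip.IKError and nothing moves.
- manip.sign_off(): hands the job in; it is judged then, once.
Readings, each from a call of its own:
- manip.get_time(): time.
- manip.get_joint_positions(): joint angles.
- manip.get_joint_vel(): joint speeds.
- manip.get_tau(): joint torques, N m.
- manip.get_position(): TCP position.
- manip.get_ee_rot(): TCP orientation.
- manip.get_contact_force(): force on the tool from outside, world axes, zero at the start.
- manip.get_torque(): the same for the moment, N m.
- manip.get_width(): finger opening in m.
- manip.get_grip_force(): force on a finger pad.
Only numpy, scipy, OpenCV 4.12 (cv2) and the standard library are available. Lean on these libraries where they do the work, as an engineer would, in place of code of your own. Each camera call takes 0.05 s, during which the arm holds its last target. There are 200 camera calls.

## Working session

There is one attempt and no reset: what is moved stays moved. The work goes in short steps, each a Python script; the robot and the scene stay as the last script left them, time stands still between calls to the robot, and variables do not carry over. Pictures are saved under pics/ and viewed, at most 10 in all, crops included, and the job is handed in when it is done.

```bash
mkdir -p pics
cat > h.py <<'E'
from rig import manip as m
import numpy as np, cv2
from scipy.spatial.transform import Rotation as R
np.set_printoptions(precision=4,suppress=True)
def snap(n,f):
    p,o=m.get_position(),m.get_ee_rot()
    c=m.camera(n); cv2.imwrite(f,c['image'][:,:,::-1])
    if n=='wrist':
        T=np.eye(4);T[:3,:3]=R.from_rotvec(o).as_matrix();T[:3,3]=p;c['cam_to_world']=T@np.array(c['mount'])
    c['cam_to_world']=np.array(c['cam_to_world'])
    np.savez(f[:-4]+'.npz',**c)
    return c
def ray(c,u,v,z):
    T=c['cam_to_world'];d=T[:3,:3]@np.array([(u-c['cx'])/c['fx'],(v-c['cy'])/c['fy'],1]);o=T[:3,3]
    return o+d*(z-o[2])/d[2]
def proj(c,P):
    q=np.linalg.inv(c['cam_to_world'])@np.append(P,1);return np.array([c['fx']*q[0]/q[2]+c['cx'],c['fy']*q[1]/q[2]+c['cy']])
def load(f): return {k:v for k,v in np.load(f).items()}
E
python3 - <<'E'
from h import *
for n in ['top','side']:
    c=snap(n,f'pics/{n}0.png');print(n,c['fx'],c['cam_to_world'])
a=cv2.imread('pics/top0.png')
print(m.get_time(),m.get_position(),m.get_ee_rot(),R.from_rotvec(m.get_ee_rot()).as_matrix())
E
```

```text
top 521.3941651511901 [[ 0.0912 -0.974   0.2076  0.2877]
 [-0.9958 -0.0901  0.0144 -0.15  ]
 [ 0.0046 -0.208  -0.9781  1.278 ]
 [ 0.      0.      0.      1.    ]]
side 544.4861902496663 [[ 0.9918 -0.0509  0.1173  0.3775]
 [-0.1272 -0.4862  0.8646 -1.2352]
 [ 0.013  -0.8724 -0.4886  0.7058]
 [ 0.      0.      0.      1.    ]]
0.1 [0.204  0.5903 0.2526] [-0.5203 -3.0979  0.0021] [[-0.9451  0.3267 -0.0005]
 [ 0.3267  0.9451 -0.0013]
 [ 0.     -0.0014 -1.    ]]
```

View pics/top0.png

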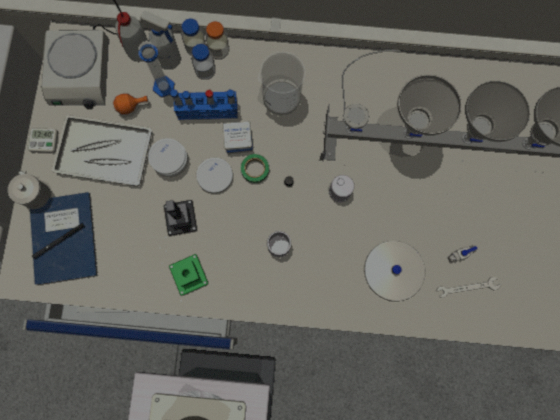

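View pics/side0.png

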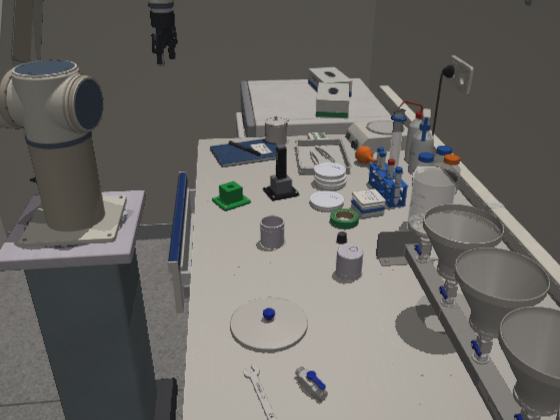

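Top image:
- **Cups:** the mouth-up cup (target) is at (279,244). The mouth-down cup with the ring (leave) is at (342,187).
- **Stands:** the black stand with the gauge (target) is at (180,215). The green look-alike (leave) is at (188,275).
- **Pen-like decoy:** a black pen lies on the blue book at (58,242).

I'll check this in one close crop.

Run:
```python
import cv2,numpy as np
a=cv2.imread('pics/top0.png');b=cv2.imread('pics/side0.png')
x=cv2.resize(a[190:245,155:225],None,fx=5.7,fy=5.7,interpolation=cv2.INTER_CUBIC)
y=cv2.resize(a[222:277,245:315],None,fx=5.7,fy=5.7,interpolation=cv2.INTER_CUBIC)
z=cv2.resize(b[140:210,255:305],None,fx=4,fy=4,interpolation=cv2.INTER_CUBIC)
w=cv2.resize(b[205:275,240:315],None,fx=4,fy=4,interpolation=cv2.INTER_CUBIC)
o=np.zeros((600,800,3),np.uint8)
for im,r,c in((x,0,0),(y,0,400),(z,316,0),(w,316,400)): 
    im=np.clip(im*1.4,0,255).astype(np.uint8)[:600-r,:800-c]; o[r:r+im.shape[0],c:c+im.shape[1]]=im
cv2.imwrite('pics/crop1.png',o)
```

```text
(no output)
```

View pics/crop1.png

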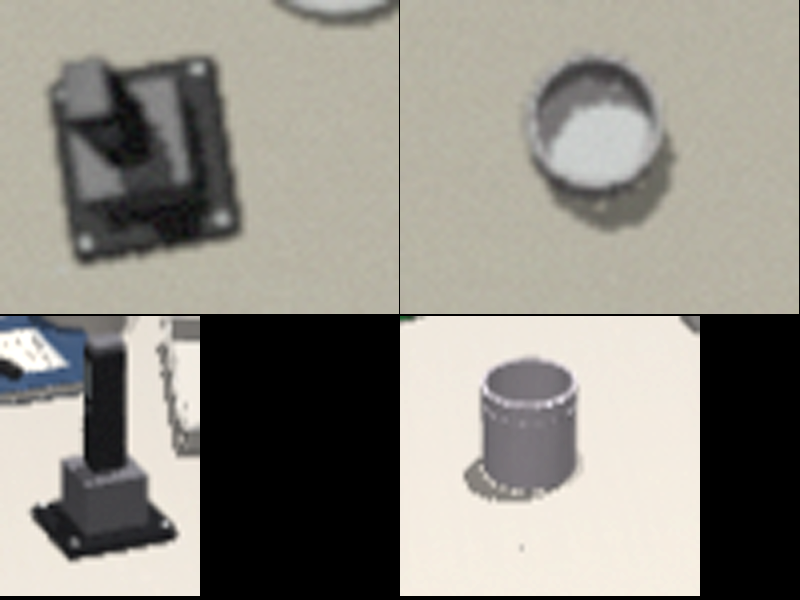

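The crop confirms the choice: mouth-up cup with its rim centre near pixel (279.4,243.4), and the black stand holding a black gauge whose top is near (170.4,205.8). Next I compute poses and check whether the flip is reachable: two 90° tilts with a regrasp while the cup lies on its side.

```bash
cat >> h.py <<'E'
def ori(az,tilt):
    "tool in vertical plane of azimuth az; tilt=0 down, + = points outwards along az; y horizontal perpendicular"
    h=np.array([np.cos(az),np.sin(az),0]);z=h*np.sin(tilt)-np.array([0,0,np.cos(tilt)])
    y=np.array([-np.sin(az),np.cos(az),0]);x=np.cross(y,z)
    return R.from_matrix(np.array([x,y,z]).T).as_rotvec()
E
python3 - <<'E'
from h import *
c=load('pics/top0.png'.replace('png','npz'));s=load('pics/side0.npz')
px=lambda x,y,ox,oy:(ox+x/5.7-.4,oy+y/5.7-.4)
cup=ray(c,*px(596,122,245,222),.06);print('cup',cup)
cs=ray(s,240+(530-400)/4,205+(385-316)/4,.06);print('cup side',cs)
g=ray(c,*px(88,90,155,190),.143);print('gauge top',g, 'side',ray(s,255+105/4,140+(342-316)/4,.143))
k=[ray(c,*px(*q,155,190),.01)[:2] for q in((198,68),(222,218),(86,243))]
print('screws',k,'centre',(k[0]+k[2])/2)
for a,b in((0,1),(1,2)): d=k[b]-k[a];print(np.linalg.norm(d),np.degrees(np.arctan2(d[1],d[0]))%90)
print('cup_done',ray(c,342,186,.06))
for q in ((424-45*0,0),):pass
P=np.array([cup[0],cup[1],0.0])
for dx in(0,.05):
  for az in np.arange(-180,180,15):
    r=[]
    for t in(45,0,-45):
        for z in(.03,.15):
            j=m.solve_ik(P+[dx,0,z],ori(np.radians(az),np.radians(t)));r.append(j)
    if all(x is not None for x in r): print(dx,az,np.ptp(np.array(r),axis=0),r[0],r[4])
E
```

```text
cup [ 0.4908 -0.3151  0.06  ]
cup side [ 0.4801 -0.1595  0.06  ]
gauge top [0.5249 0.0995 0.143 ] side [0.5277 0.0873 0.143 ]
screws [array([0.5669, 0.0821]), array([0.5016, 0.0634]), array([0.4853, 0.1206])] centre [0.5261 0.1013]
0.06793816217686287 15.958894741479611
0.05944896502771635 15.92939097356269
cup_done [ 0.6282 -0.2893  0.06  ]
0 -180 [0.4033 0.4935 0.7762 2.3793 1.1027 2.5353] [-0.4452  0.9826  1.3732 -0.3098  1.5224  1.2609] [-0.8485  0.7696  2.1347  2.0684  0.6482 -1.2744]
0 -165 [0.5231 0.4572 0.615  2.0808 0.9405 2.2634] [-0.386   0.9563  1.4433 -0.4455  1.4302  1.1463] [-0.9091  0.7811  2.0447  1.6353  0.7111 -1.1171]
0 -150 [0.602  0.4248 0.4179 1.8742 0.8201 2.0648] [-0.3333  0.9238  1.5328 -0.5855  1.3133  1.0536] [-0.9353  0.802   1.9381  1.2887  0.8207 -1.0112]
0 -135 [0.6437 0.3891 0.1988 1.765  0.6793 1.9562] [-0.2899  0.8881  1.6366 -0.7385  1.1785  0.9875] [-0.9336  0.8309  1.8235  1.0265  0.957  -0.9687]
0 -120 [0.6512 0.366  0.1098 1.7424 0.599  1.9327] [-0.2596  0.8523  1.7493 -0.9182  1.0337  0.955 ] [-0.9109  0.865   1.708   0.8242  1.1017 -0.9777]
0
[... 3091 characters left out ...]
0.7787  2.0603  2.081   0.5978  1.9474] [-0.4183  1.0331  1.2434 -0.2915  1.6039 -1.8853]
0.05 15 [0.4693 0.4533 0.6711 2.0686 0.9629 4.8483] [-0.8311  0.7943  1.9736  1.6417  0.6809  2.1118] [-0.3618  1.0048  1.3154 -0.4265  1.5093 -2.0134]
0.05 135 [0.164  0.5567 0.9372 3.9412 1.4676 3.901 ] [-0.6036  1.0519  1.1966  0.1288  1.6694  1.7128] [-0.4397  0.7711  2.1193  3.6143  0.5543 -1.7315]
0.05 150 [0.0161 0.5704 0.9721 3.1091 1.5411 3.113 ] [-0.5411  1.058   1.1815 -0.0124  1.6875  1.557 ] [-0.5572  0.7692  2.1389  3.0963  0.5521 -1.556 ]
0.05 165 [0.1944 0.5558 0.935  2.7388 1.4389 2.7839] [-0.4787  1.0515  1.1975 -0.1535  1.665   1.4016] [-0.6731  0.7712  2.1181  2.5818  0.5614 -1.3822]
```

Run:
```python
from h import *
c=load('pics/top0.npz');s=load('pics/side0.npz')
px=lambda x,y,ox,oy:(ox+x/5.7-.4,oy+y/5.7-.4)
cup=ray(c,*px(196,122,245,222),.06);print('cup',cup)
print('cup side',ray(s,240+(530-400)/4-.4,205+(385-316)/4-.4,.06), 'funnel',ray(c,395,270,.02),'green',ray(c,188,275,.03))
P=np.array([.485,-.16,0])
for az in np.arange(-180,180,15):
    r=[]
    for t in(45,0,-45):
        for z in(.03,.15): r.append(m.solve_ik(P+[0,0,z],ori(np.radians(az),np.radians(t))))
    if all(x is not None for x in r) and np.ptp(np.array(r),axis=0).max()<2.3: print(az,np.ptp(np.array(r),axis=0),r[0],r[4])
```

```text
cup [ 0.4756 -0.1501  0.06  ]
cup side [ 0.4793 -0.1576  0.06  ] funnel [ 0.4419 -0.4348  0.02  ] green [0.3835 0.0591 0.03  ]
-120 [0.7298 0.4255 0.1797 1.8075 0.7222 2.1864] [-0.0018  0.8368  1.8025 -0.7566  1.1039  1.0845] [-0.7316  0.7952  1.9694  1.0509  0.9227 -1.1019]
-105 [0.7356 0.4096 0.1193 1.7856 0.6624 2.1637] [ 0.0348  0.8091  1.9075 -0.9537  0.9776  1.0753] [-0.7008  0.8208  1.861   0.8319  1.0468 -1.0885]
-90 [0.7069 0.438  0.2709 1.8611 0.7946 2.2344] [ 0.0523  0.7858  2.0172 -1.206   0.857   1.1166] [-0.6547  0.8493  1.7596  0.6551  1.1697 -1.1179]
```

Run:
```python
from h import *
m.move_to([.477,-.152,.28],ori(np.radians(-105),0))
print(m.get_time(),m.get_position())
c=snap('wrist','pics/w1.png');print(c['fx'],c['cam_to_world'])
```

```text
2.8917 [ 0.4772 -0.1514  0.28  ]
371.81893173552174 [[ 0.9664 -0.2448 -0.0784  0.4981]
 [-0.257  -0.9199 -0.2962 -0.0761]
 [ 0.0004  0.3064 -0.9519  0.4008]
 [ 0.      0.      0.      1.    ]]
```

View pics/w1.png

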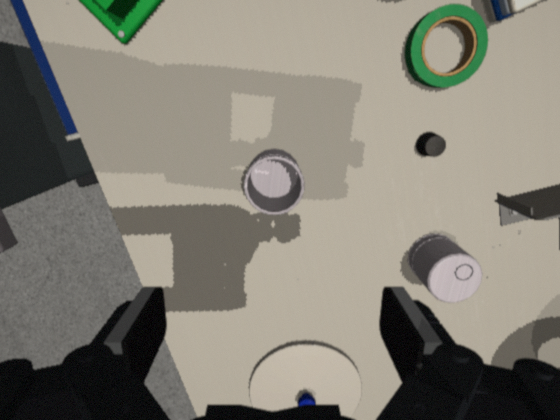

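The wrist picture shows the cup's rim centred near (274,183), with the other cup at (446,270), the stopper at (431,145) and the tape at (447,45). Compute and grasp.

Run:
```python
from h import *
c=load('pics/w1.npz')
cup=ray(c,274,183,.06);print(cup,proj(c,[cup[0]+.028,cup[1],.06]),proj(c,[cup[0]-.028,cup[1],.06]))
w=[]
T=c['cam_to_world']
for a in np.linspace(0,6.28,12): w.append(proj(c,cup+[.028*np.cos(a),.028*np.sin(a),0]))
im=cv2.imread('pics/w1.png')[120:250,210:340].copy();im=cv2.resize(im,None,fx=4,fy=4,interpolation=cv2.INTER_CUBIC)
for p in w: cv2.circle(im,tuple(int(x) for x in (p-[210,120])*4),2,(0,0,255),-1)
cv2.imwrite('pics/w1c.png',im)
az=np.radians(-105)
h=np.array([np.cos(az),np.sin(az),0])
for t in(45,-45):
  for x in (.0,.12): print(m.solve_ik(np.array([cup[0],cup[1],.03+x]),ori(az,np.radians(t))))
```

```text
[ 0.4801 -0.1494  0.06  ] [303.1477 175.3969] [245.2182 190.5076]
[ 0.0551  0.807   1.9167 -0.9423  0.9803  1.0879]
[ 0.0551  0.5785  1.9292 -0.8449  1.1161  0.8938]
[-0.6917  0.8148  1.8843  0.8461  1.0323 -1.1003]
[-0.6917  0.5923  1.8966  0.7695  1.178  -0.9303]
```

View pics/w1c.png

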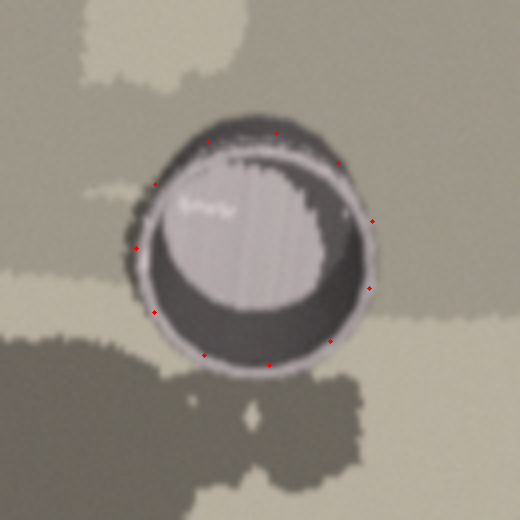

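Overlay is about 2 px high; the true rim centre is near (274.3,185.2). Grasp at 45°, lift, and rotate by 90° in the air.

Run:
```python
from h import *
c=load('pics/w1.npz')
cup=ray(c,274.3,185.2,.06);print(cup)
az=np.radians(-105);P=np.array([cup[0]-.001,cup[1]+.0003,.031])
o1,o2=ori(az,np.radians(45)),ori(az,np.radians(-45))
zt=R.from_rotvec(o1).as_matrix()[:,2]
m.move_to(P-zt*.12,o1)
m.servo_line(P-zt*.001,o1,rate=.15)
print(m.get_time(),m.get_contact_force())
m.command_gripper(.04,60)
print(m.get_time(),m.get_width(),m.get_grip_force(),m.get_contact_force(),m.get_position())
m.servo_line(P+[0,0,.08])
m.move_to(P+[0,0,.08],o2)
print(m.get_time(),m.get_width(),m.get_contact_force(),m.get_position())
snap('side','pics/s2.png')
np.save('P.npy',P)
im=cv2.imread('pics/s2.png')[100:310,180:460];cv2.imwrite('pics/s2c.png',cv2.resize(im,None,fx=2.5,fy=2.5))
```

```text
[ 0.4799 -0.1515  0.06  ]
4.8667 [ 0.1725 -0.2037  0.3303]
5.2583 0.054884697433764236 62.593289874494076 [-0.0059  2.7379  6.5937] [ 0.4797 -0.1499  0.0326]
7.6333 0.05494724618706577 [-0.2323 -0.8933 -0.7565] [ 0.4784 -0.1506  0.1105]
```

View pics/s2c.png

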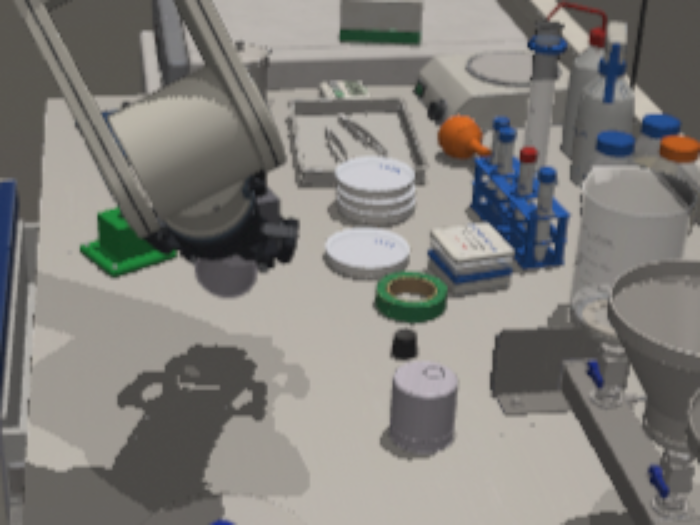

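The cup is held with its axis horizontal. Lower it onto its side with force watch, loosen, rotate the tool back around it, and regrasp.

```bash
cat >> h.py <<'E'
def lower(P,z0,z1,thr=4,step=.001):
    m.servo_line([P[0],P[1],z0],rate=.12); f0=np.array(m.get_contact_force())
    z=z0
    while z>z1:
        z-=step; m.servo_line([P[0],P[1],z],rate=.03); f=np.array(m.get_contact_force())-f0
        if f[2]>thr: break
    print('lower',z,f,m.get_time()); return z
E
python3 - <<'E'
from h import *
P=np.load('P.npy');az=np.radians(-105)
o1=ori(az,np.radians(45))
z=lower(P,.033,.025)
m.command_gripper(.066);print(m.get_time(),m.get_width(),m.get_contact_force())
m.servo_line([P[0],P[1],z+.005],rate=.05)
m.move_to([P[0],P[1],.034],ori(az,0)); m.move_to([P[0],P[1],.034],o1)
m.servo_line([P[0],P[1],.028],o1,rate=.05)
print(m.get_time(),m.get_contact_force(),m.get_position())
m.command_gripper(.04,60);print(m.get_time(),m.get_width(),m.get_grip_force(),m.get_contact_force(),m.get_position())
c=snap('wrist','pics/w3.png')
E
```

```text
lower 0.03 [-1.8453 -1.4245  5.5476] 9.2333
9.5083 0.0662937864617515 [ 0.4186  0.4252 -1.2245]
12.0583 [-0.0286  0.3188 -0.1067] [ 0.4784 -0.1518  0.0277]
12.3083 0.05373897176816465 62.28022700818496 [-0.6043 -2.3278  0.5613] [ 0.4788 -0.1514  0.0282]
```

View pics/w3.png

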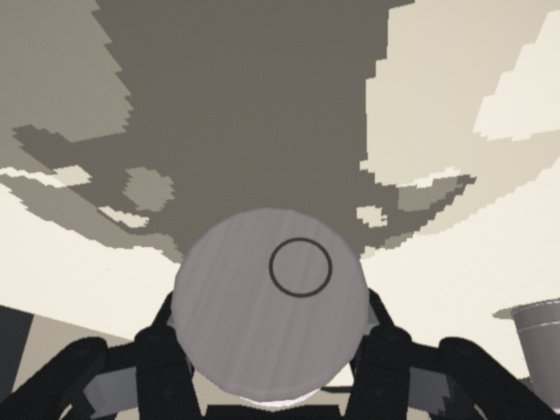

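Ring visible at (300,267) on the base and the cup is gripped between the pads. Lift, rotate another 90°, and set it mouth-down.

Run:
```python
from h import *
P=np.load('P.npy');az=np.radians(-105)
o2=ori(az,np.radians(-45));zt=R.from_rotvec(o2).as_matrix()[:,2]
m.servo_line([P[0],P[1],.1]); m.move_to([P[0],P[1],.1],o2)
print(m.get_time(),m.get_width(),m.get_contact_force())
z=lower(P,.038,.022,thr=5)
m.command_gripper(.08);p=np.array(m.get_position());print(m.get_time(),m.get_contact_force(),p)
m.servo_line(p-zt*.12,rate=.2)
m.move_to([P[0],P[1]+.0,.28],ori(az,0))
print(m.get_time())
snap('wrist','pics/w4.png')
```

```text
14.7167 0.053876745588769676 [ 0.1867  0.0988 -0.9721]
lower 0.021999999999999985 [ 0.298   1.2031 -0.9009] 19.3833
19.7583 [-0.2375 -0.1167 -0.4553] [ 0.4789 -0.1512  0.0221]
21.4083
```

View pics/w4.png

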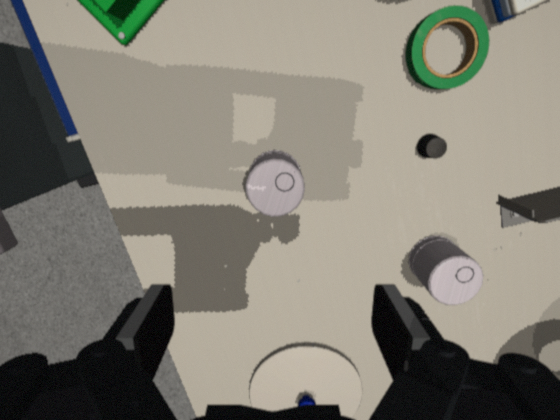

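The cup stands mouth-down with the ring near (285,182). Next I measure the ring by code, move over the gauge, and refine the stand's pose from its four screw heads.

```bash
cat >> h.py <<'E'
def ring(f,guess=None,rr=(5,30)):
    c=load(f+'.npz');g=cv2.cvtColor(cv2.imread(f+'.png'),cv2.COLOR_BGR2GRAY)
    if guess is None: guess=(284.7,182)
    u,v=map(int,guess);k=8;w=22
    p=cv2.resize(g[v-w:v+w,u-w:u+w],None,fx=k,fy=k,interpolation=cv2.INTER_CUBIC)
    th=cv2.adaptiveThreshold(p,255,cv2.ADAPTIVE_THRESH_MEAN_C,cv2.THRESH_BINARY_INV,61,12)
    cs,_=cv2.findContours(th,cv2.RETR_LIST,cv2.CHAIN_APPROX_NONE);out=[]
    for q in cs:
        if len(q)>60:
            (x,y),(a,b),_=cv2.fitEllipse(q)
            if .7<a/b<=1.01 and 10<b/k<34: uv=(u-w+(x+.5)/k-.5,v-w+(y+.5)/k-.5);out.append((uv,a/k,b/k,ray(c,*uv,.06)))
    return out
E
python3 - <<'E'
from h import *
for o in ring('pics/w4'):print(o)
C=np.array([.526,.1005]);yaw=np.radians(16)
m.move_to([C[0],C[1],.3],ori(yaw,0));print(m.get_time(),m.get_joint_positions())
c=snap('wrist','pics/w5.png');g=cv2.cvtColor(cv2.imread('pics/w5.png'),cv2.COLOR_BGR2GRAY).astype(float)
X=np.array([np.cos(yaw),np.sin(yaw)]);Y=np.array([-X[1],X[0]])
for a in(-1,1):
  for b in(-1,1):
    uv=proj(c,np.append(C+a*.034*X+b*.0297*Y,.01));u,v=np.round(uv).astype(int)
    w=g[v-7:v+8,u-7:u+8]
    if w.shape!=(15,15): print(a,b,uv,'out');continue
    mx=cv2.minMaxLoc(w);print(a,b,uv,mx[1],mx[3],np.median(w),ray(c,u-7+mx[3][0],v-7+mx[3][1],.01)[:2])
im=cv2.imread('pics/w5.png');cv2.imwrite('pics/w5.png',im)
E
```

```text
((284.2882537841797, 181.54487991333008), 15.88312816619873, 16.269376754760742, array([ 0.49  , -0.1487,  0.06  ]))
((284.3005619049072, 181.54891204833984), 19.827829360961914, 20.156600952148438, array([ 0.49  , -0.1487,  0.06  ]))
22.8917 [ 0.165   0.2387  1.7836 -0.      1.1208 -1.6828]
-1 -1 [246.4422 141.3313] 182.0 (6, 9) 44.0 [0.5037 0.0615]
-1 1 [301.1072 141.2491] 205.0 (5, 9) 85.0 [0.4876 0.118 ]
1 -1 [247.806 201.741] 182.0 (5, 8) 74.0 [0.5689 0.0797]
1 1 [299.794  201.6643] 193.0 (5, 8) 94.0 [0.5526 0.1369]
```

Run:
```python
from h import *
C=np.array([.5272,.0998]);o=ori(np.radians(15.7),0)
m.command_gripper(.06)
m.servo_line([*C,.2],o,rate=.2);m.servo_line([*C,.115],rate=.15)
print(m.get_time(),m.get_contact_force())
m.command_gripper(.01,20);print(m.get_width(),m.get_grip_force(),m.get_contact_force(),m.get_torque(),m.get_position())
m.command_gripper(.01,60);print(m.get_width(),m.get_grip_force(),m.get_contact_force(),m.get_torque(),m.get_position(),m.get_time())
c=snap('wrist','pics/w6.png')
```

```text
24.6417 [ 0.503  -0.2997  0.1031]
0.019890500111675154 25.48712432384491 [-1.0373 -1.3574  6.2374] [-0.2581  0.1271 -0.0453] [0.5278 0.0998 0.1159]
0.01947170414994191 58.437461256980896 [-0.482  -0.8561  6.3267] [-0.2702  0.1643 -0.0493] [0.5278 0.0998 0.1159] 25.2917
```

Run:
```python
from h import *
p=np.array(m.get_position())
m.servo_line(p+[0,0,.08],rate=.12);f=m.get_contact_force();print(m.get_width(),f,m.get_torque())
o=m.get_ee_rot()
m.servo_line([.490,-.1487,.21],o,rate=.25)
m.servo_line([.490,-.1487,.172],rate=.15);m.hold(.3)
p=np.array(m.get_position());print(m.get_time(),p,m.get_contact_force())
cw=snap('wrist','pics/w7.png');cs=snap('side','pics/s7.png');snap('top','pics/t7.png')
tip=p-[0,0,.1039]
for c in(cw,cs):print(proj(c,tip),proj(c,[.49,-.1487,.06]))
uw=proj(cw,tip).astype(int);us=proj(cs,[.49,-.1487,.06]).astype(int)
def crop(f,u,w,k):
    im=cv2.copyMakeBorder(cv2.imread(f),w,w,w,w,cv2.BORDER_CONSTANT);return cv2.resize(im[u[1]:u[1]+2*w,u[0]:u[0]+2*w],None,fx=k,fy=k,interpolation=cv2.INTER_CUBIC)
im=np.hstack([crop('pics/w7.png',uw,50,4),crop('pics/s7.png',us,25,8)])
print('origins',uw-50,us-25);cv2.imwrite('pics/v9.png',np.clip(im*1.5,0,255).astype(np.uint8))
```

```text
0.019080190097408353 [ 0.1604 -0.3354 -1.4777] [ 0.0191 -0.0076  0.0393]
28.025 [ 0.4905 -0.1488  0.1728] [-0.2242  0.4316 -0.8943]
[273.6245 226.4023] [273.909 221.395]
[276.4921 216.3775] [276.2909 219.6553]
origins [223 176] [251 194]
```

View pics/v9.png

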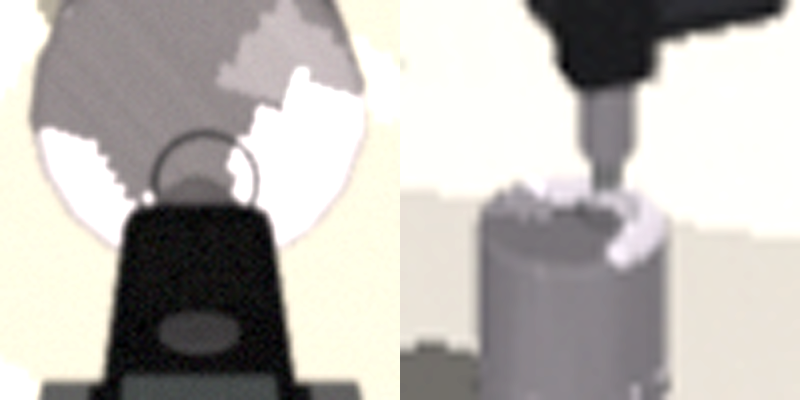

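The wrist crop shows the ring centre at (274.1,221.4), matching the prediction, with the gauge about 1.5 px left. The side crop shows the nose tip at about (276.3,217), also as predicted, just above the base. I'll check the neck edge and the cup outline numerically.

Run:
```python
from h import *
p=np.array(m.get_position());cw=load('pics/w7.npz');cs=load('pics/s7.npz')
F=np.array([np.cos(.274),np.sin(.274),0]);L=np.array([-F[1],F[0],0]);tip=p-[0,0,.1039]
for n,h,r in(('neck',.01,.008),('nose',0,.0045),('body',.036,.013)):
    print(n,proj(cw,tip+[0,0,h]+r*F),proj(cw,tip+[0,0,h]+r*L),'obs neck front ~(272.1,219.1)')
    q=tip+[0,0,h]; print('  px per mm F,L',proj(cw,q+.001*F)-proj(cw,q),proj(cw,q+.001*L)-proj(cw,q))
print('tool z',R.from_rotvec(m.get_ee_rot()).as_matrix()[:,2])
B=np.array([tip[0],tip[1],.06])
for d in(np.array([.001,0,0]),np.array([0,.001,0])):print('side px/mm',proj(cs,B+d)-proj(cs,B))
for x in ring('pics/w7',(274,221)):print(x)
```

```text
neck [273.7995 243.241 ] [286.8369 231.1448] obs neck front ~(272.1,219.1)
  px per mm F,L [-0.0032  1.5279] [1.6265 0.0017]
nose [273.7674 232.4064] [280.8076 225.8113] obs neck front ~(272.1,219.1)
  px per mm F,L [-0.003   1.4738] [1.5615 0.0016]
body [273.9102 268.8742] [297.6695 247.3347] obs neck front ~(272.1,219.1)
  px per mm F,L [-0.0038  1.6887] [1.8239 0.0019]
tool z [-0.0006 -0.0004 -1.    ]
side px/mm [ 0.4272 -0.023 ]
side px/mm [-0.0444 -0.2172]
((267.6605052947998, 239.64299392700195), 22.604507446289062, 29.952211380004883, array([ 0.5036, -0.1492,  0.06  ]))
```

The neck edge matches in depth to 0.2 mm; the gauge sits about 0.9 mm sideways, so I correct that. Then descend in small steps, watching z and force.

Run:
```python
from h import *
xy=[.4893,-.1479]
m.servo_line([*xy,.170],rate=.05);m.hold(.5)
def rd():
    a=[]
    for _ in range(8): m.hold(.02);a.append(m.get_contact_force())
    return np.mean(a,0)
f0=rd();print(m.get_position(),f0)
z=.1665
while z>.157:
    m.servo_line([*xy,z],rate=.05);f=rd()-f0;p=np.array(m.get_position());print(z,p,f,round(m.get_time(),1))
    if f[2]>3.0: break
    z-=.0007
```

```text
[ 0.4893 -0.1479  0.17  ] [ 0.0392  0.1463 -1.2431]
0.1665 [ 0.4893 -0.1479  0.1664] [ 0.1156  0.092  -0.2962] 29.4
0.1658 [ 0.4893 -0.1479  0.1658] [-0.3399 -0.2867 -0.3097] 29.8
0.1651 [ 0.4893 -0.1479  0.1651] [ 0.0078 -0.0298 -0.128 ] 30.2
0.1644 [ 0.4893 -0.1479  0.1644] [-0.2823 -0.6008  0.1956] 30.6
0.16369999999999998 [ 0.4894 -0.1479  0.1638] [ 0.1955 -0.0336  0.9883] 31.0
0.16299999999999998 [ 0.4894 -0.1479  0.1631] [-0.2131 -0.2265  1.8021] 31.4
0.16229999999999997 [ 0.4894 -0.1479  0.1624] [ 0.4428 -0.4531  2.1061] 31.7
0.16159999999999997 [ 0.4894 -0.1479  0.1617] [ 0.3451 -0.6294  2.3986] 32.1
0.16089999999999996 [ 0.4894 -0.1479  0.1609] [ 0.3028 -0.6579  3.1588] 32.5
```

Run:
```python
from h import *
m.servo_line([.4894,-.1479,.1605],rate=.03);m.hold(.5)
a=[];
for _ in range(20): m.hold(.02);a.append(m.get_contact_force())
print(m.get_time(),m.get_position(),np.mean(a,0),m.get_width(),m.get_grip_force())
cw=snap('wrist','pics/w8.png');cs=snap('side','pics/s8.png')
uw=proj(cw,[.49,-.1487,.06]).astype(int)
def crop(f,u,w,k):
    im=cv2.copyMakeBorder(cv2.imread(f),w,w,w,w,cv2.BORDER_CONSTANT);return cv2.resize(im[u[1]:u[1]+2*w,u[0]:u[0]+2*w],None,fx=k,fy=k,interpolation=cv2.INTER_CUBIC)
us=proj(cs,[.49,-.1487,.06]).astype(int)
print(uw,us,proj(cw,[.4894,-.1479,.06]))
cv2.imwrite('pics/v10.png',np.clip(np.hstack([crop('pics/w8.png',uw,25,16),crop('pics/s8.png',us,25,16)])[:600,:]*1.5,0,255).astype(np.uint8)[::2,::2])
```

```text
33.5917 [ 0.4894 -0.1479  0.1605] [ 0.3623 -0.7312  2.2897] 0.019541483140614452 59.32457506656647
[272 228] [276 219] [273.5127 228.3643]
```

View pics/v10.png

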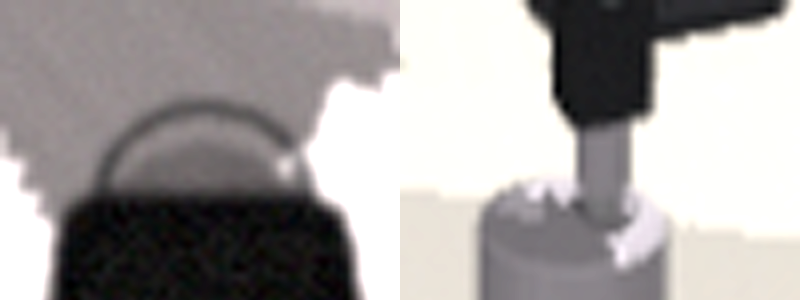

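The nose sits centred in the ring. The ring and the gauge body are both centred at column 203 of the crop. The spring force is about 3.5 N, roughly half travel, so I'm handing it in.

```bash
python3 -c "
from rig import manip as m
print(m.sign_off(),m.get_time())"
```

```text
the job is handed in; nothing more can be done
the job is handed in; nothing more can be done
```

The cup now stands mouth-down, and I handed the job in at about 34 s with the gauge held upright, its nose centred in the etched ring and pressed in about half-way (about 3.5 N).

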